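# Fit the brake return spring

## Robot

A 6-joint arm with a two-finger parallel gripper is mounted at the origin on a cart in front of the work surface, level with it; the furniture and walls round the work are solid. World frame = base frame: x ahead of the robot, y to its left, z up, the work surface at z = 0. Lengths are in m, angles in rad, forces in N, time in s.
With the tool pointing down it reaches from about 0.3 to 0.75 m from the base axis. Payload 8.5 kg.
Tool frame: the origin (TCP) lies at the very end of the fingers, on their centre line; the grasp point (between the pads) lies 19 mm behind it; z points along the fingers, y is the line along which they close (so a half turn about z gives the same grasp; the last joint's range is limited). The gripper opens to 85 mm and grips with 20 to 120 N. Pads are 22 mm wide; open, the fingers measure 114 mm over their backs; the gripper's body (76 mm by 85 mm) begins 54 mm behind the grasp point. The pads swing forward as they close: fully open they stand 13 mm farther back than shut.
Start: joints at [-1.355, 0.381, 1.297, -0, 1.464, -0.215], TCP at [0.23, -0.5, 0.193] pointing down, gripper open.
Joint ranges: [-3.11, 3.11], [-0.89, 2.33], [0.22, 2.48], [-1.42, 4.56], [0.17, 2.85], [-2.88, 2.88]. Speed limits (rad/s): [2.39, 2.39, 3.14, 3.14, 3.14, 3.14].

## Interface

Orientations are given as a unit quaternion [x, y, z, w].
In Python, from rig import manip gives the robot as it stands.
- The arm moves only by the tool carry_out, never from a script. Its argument "steps" is a list of rows, each a list of 3 entries, a list of its own where there are three numbers: the turn, a rotation vector about the tool's x, y, z in rad, then the shift along the tool's x, y, z in mm, then the finger opening in mm, from 0 to 85.4. In form: [[[rx, ry, rz], [dx, dy, dz], grip], ...]. A call has exactly 8 rows; each row shifts and turns the commanded pose from where the row before left it, along the tool's axes as they then stand; what a row does not reach is not made up. A row lasts 1/8 s, in which the tool goes at most 62.5 mm and 10.7 degrees, less where a joint would pass 70% of its speed; a pose out of reach is approached as far as the arm can. A call with a gripper value outside its range is refused whole. The fingers move at their own pace and stop on an object; "force" is the grip in N (left out, the last holds). Time passes only in rows, so rows that do not move let the fingers close, or fill a call up. It gives the time, the measured TCP pose, the force, the opening and the grip force at its end, in the units of the state.
- manip.sense(): the state, without advancing time (a new reading comes with each control period).
- manip.capture(name): name is "scene" or "top" or "wrist"; returns a dict with "color" (400x640x3 uint8, red, green, blue), "range_z" (400x640 float32, m along the optical axis (not along the pixel's ray), 0 where there is no reading), "fov_y" (degrees; the focal length in pixels is half the picture's height over the tangent of half this angle, whatever the lens; pixels are square), "cx", "cy" (the principal point, pixels), "R" (3x3) and "t" (3): a world point X has camera coordinates R X + t. Camera axes: x right, y down, z forward; pixel columns grow to the right and rows downward; lengths in m; the calibration is good to about 2 mm. A picture is of the moment at which its call begins.
- manip.sign_off(): hands the job in; it is judged then, once.
The state is a dict: "time_s": time; "q": joint angles; "dq": joint speeds; "joint_efforts": joint torques, N m; "eef_pos": TCP position; "orientation": TCP orientation; "ft_force": force on the tool from outside, world axes, zero at the start; "wrist_torque": the same for the moment, N m; "opening": finger opening in m; "grasp_force": force on a finger pad.
Only numpy, scipy, OpenCV 4.12 (cv2) and the standard library are available. Lean on these libraries where they do the work, as an engineer would, in place of code of your own. Each camera call takes 0.05 s, during which the arm holds its last target. There are 200 camera calls.

## Task

Fit the return spring to the grey brake plate: first put the hook at its orange end down into the hole in the blue anchor block, home to the foot, then take the green end, stretch the spring and drop its eye over the steel post so that it sits below the post's head, and let go. Feel for the hole gently: never press or pull the hook against the block with more than 20 newtons, and leave the things lying round about where they are.

Things in the scene. Friction and masses are not known exactly. Their poses are not given: they have to be found in the camera images.
- plate: grey brake plate, 200 x 90 x 10 mm, fixed; origin at the centre of its underside, x along it from the blue anchor block (x = -75 mm) to the steel post (x = +75 mm), z up. Bolt heads and ribs stand 4 mm over its top face. The block, 24 mm along plate x, 60 mm along y, 20 mm tall, is bolted tight, but was set up to 14 mm off to either side along plate y, its one hole with it
- anchor_mid (a point): point at the level of the block's flat rigid top, 30 mm over the plate's underside, on the plate's long centre line. The upright hole (8 mm wide, 1 mm chamfer, 20 mm deep) lies on the line through this point along plate y, anywhere from -14 to +14 mm off it; where is not measured: find it by feel or sight. The block's face toward the post is 9.5 mm from that line
- post_top (a point): tip of the steel post, 36 mm above the plate's underside: cone from 4 mm wide at the tip to a head 10 mm wide, 5 to 7 mm below the tip; below it a neck 7 mm wide, down to a collar 20 mm wide and 23.5 mm below the tip
- spring: tension spring, 134 mm long, 0.1 kg, standing on its feet; origin on its axis, in line with the hook's pin, 10 mm above the feet; x from hook to eye, z up. At rest the pin is 122 mm from the eye's centre. It stretches from 1.5 N on, 0.25 N per mm (7 N when fitted, 8 N with the eye centred over the post), and bends a little, so that one end can be lifted 20 mm while the other stays down
- hook: steel hook of the spring, origin at its lowest point: a pin 5 mm thick with a round tip, pointing straight down, 9 mm below the spring's axis (1 mm above the feet's underside). Its wire bridges over, underside 10.5 mm above the axis, and comes down 16 mm from the pin. Fully home the orange foot rests on the plate and the tip is about 19 mm below the block's top
- hook_tab (a point): grip point of the orange tab at the hook end: an upright tab 20 mm along the spring, 10 mm thick across it, from 10 mm below to 28 mm above the spring's axis, this point 12 mm above the axis, 28 mm from the pin toward the eye; its foot is 26 mm wide, 4 mm thick. Its x is the spring's x
- eye_tab (a point): grip point of the green tab at the eye end, of the same shape as the orange one: this point lies 12 mm above the axis and 28 mm from the eye's centre, 66 mm from the orange one while the spring is unstretched
- eye (a point): centre of the steel eye at the green end, a level ring on the spring's axis, 16 mm wide inside, 24 mm outside, wire 4 mm
- spring_stretch (a joint): how far the spring is stretched (m), 0 at rest, about 0.0215 when fitted
- tape_measure: yellow tape measure, loose, 36 x 84 x 70 mm, to be left alone; origin under its centre
- blue_packet: flat blue packet, loose, 66 x 110 x 17 mm, to be left alone; origin under its centre
- tape_2: small black roll of tape lying flat, loose, 62 mm across, 19 mm high, to be left alone; origin under its centre
- pliers: red-handled pliers, loose, 56 x 168 x 11 mm, to be left alone; origin under their centre

How it is judged:
By the outcome, as a careful person would: the job done as asked, in the order asked, and still so for the second after the job is handed in, with the robot touching nothing.
It also fails if it takes over 61 s, if anything falls off the work surface, if the arm or the gripper's body presses on something with over 40 N, if the wrist force passes 120 N, or if a joint passes its speed limit or range.

## Working session

There is one attempt and no reset: what is moved stays moved. The work goes in short steps, Python scripts to look and compute and a tool call to move; the robot and the scene stay as the last step left them, time stands still between calls to the robot, and variables do not carry over. Pictures are saved under pics/ and viewed, at most 10 in all, crops included, and the job is handed in when it is done.

Besides the shell and the picture viewer there is one more tool, called as name(argument=value, ...), one argument or row to a line, values as JSON. carry_out: Moves the arm, as the interface text tells. Its arguments: {"type":"object","properties":{"steps":{"type":"array","items":{"type":"array"}},"force":{"type":"number"}},"required":["steps"]}

```bash
mkdir -p pics; ls; cat > h.py <<'E'
import numpy as np, cv2
from rig import manip
def cap(n,save=None):
    c=manip.capture(n)
    if save: cv2.imwrite('pics/'+save,c['color'][:,:,::-1])
    np.savez('/tmp/'+n+'.npz',**c)
    return c
def pts(c):
    f=200/np.tan(np.radians(c['fov_y'])/2); v,u=np.mgrid[0:400,0:640]; z=c['range_z']
    P=np.stack([(u-c['cx'])/f*z,(v-c['cy'])/f*z,z],-1)
    return (P-c['t'])@c['R']
def ray(c,u,v,h):
    f=200/np.tan(np.radians(c['fov_y'])/2); d=c['R'].T@np.array([(u-c['cx'])/f,(v-c['cy'])/f,1]); o=-c['R'].T@c['t']
    return o+d*(h-o[2])/d[2]
E
python3 - <<'E'
from h import *
a=cap('scene','scene1.png');b=cap('top','top1.png')
s=manip.sense();print(s)
for c in(a,b): print(-c['R'].T@c['t'],c['fov_y'])
E
```

```text
pics
{'time_s': 0.1, 'q': array([-1.35531737e+00,  3.81109389e-01,  1.29815184e+00, -4.55332565e-05,
        1.46363410e+00, -2.15326203e-01]), 'dq': array([-0.00063045, -0.00111613, -0.00204978,  0.00051498, -0.00196636,
       -0.00056088]), 'joint_efforts': array([ 3.03298795e-03, -4.49221623e+01, -2.31655455e+01, -1.98229800e-04,
        3.63080188e-03, -4.30269222e-05]), 'eef_pos': array([ 0.22958381, -0.49943964,  0.19279507]), 'orientation': array([ 9.76889695e-01,  2.13743068e-01, -2.26841852e-05, -6.51335266e-04]), 'ft_force': array([ 0.6089524 , -0.79038375, -0.23875493]), 'wrist_torque': array([-0.00217044, -0.00563318,  0.01938673]), 'grasp_force': 0.0, 'opening': 0.08537195739875841}
[0.02593572 0.61477697 0.44863164] 57.80902583664675
[ 0.43347328 -0.03613887  1.09388131] 48.67488150617899
```

View pics/top1.png

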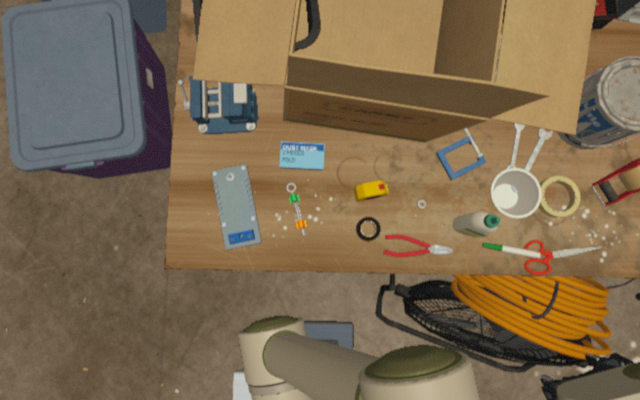

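View pics/scene1.png

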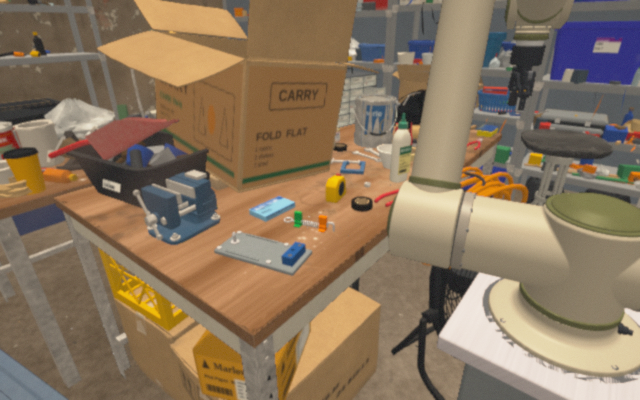

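The top view shows the plate with its blue block at (241,238) and post near (230,177). The spring runs from the eye at (291,187), past the green tab (294,198) and the orange tab (302,224), to the hook near (304,235). The scene view shows the same layout, with the box and vise to the far side.

```bash
python3 - <<'E'
from h import *
c=dict(np.load('/tmp/top.npz'));P=pts(c);hsv=cv2.cvtColor(c['color'],cv2.COLOR_RGB2HSV)
for n,(u,v,h) in dict(block=(241,238,.03),post=(230,177,.036),eye=(291,187,.01),green=(294,198,.03),orange=(302,224,.03),hook=(304,236,.018),c1=(213,170,.01),c2=(245,165,.01),c3=(258,243,.01),c4=(225,249,.01),pack=(302,156,.017),tape=(371,190,.07),roll=(368,229,.019),pl=(415,245,.01)).items():
    print(n,ray(c,u,v,h).round(4),P[v,u].round(3),c['color'][v,u])
def ctr(lo,hi,h,box):
    m=cv2.inRange(hsv,lo,hi);k=np.zeros_like(m);k[box[1]:box[3],box[0]:box[2]]=1;ys,xs=np.nonzero(m*k);print(len(xs),xs.mean(),ys.mean(),ray(c,xs.mean(),ys.mean(),h).round(4))
ctr((45,120,60),(80,255,255),.038,(270,170,330,250));ctr((8,180,150),(20,255,255),.038,(290,210,315,235));ctr((100,150,60),(120,255,255),.03,(215,215,265,255))
E
```

```text
block [0.4664 0.1475 0.03  ] [0.466 0.147 0.032] [ 49  97 150]
post [0.6128 0.1791 0.036 ] [0.615 0.182 0.02 ] [141 143 138]
eye [0.5951 0.0325 0.01  ] [0.596 0.033 0.002] [135  98  59]
green [0.5654 0.0232 0.03  ] [0.564 0.023 0.039] [ 69 182  94]
orange [0.5027 0.0023 0.03  ] [0.502 0.002 0.04 ] [222 143  10]
hook [ 0.4745 -0.0028  0.018 ] [ 0.475 -0.003  0.016] [145 124 100]
c1 [0.634  0.2274 0.01  ] [ 0.636  0.23  -0.002] [146 127 106]
c2 [0.6482 0.1485 0.01  ] [0.648 0.148 0.012] [131 138 130]
c3 [0.4556 0.109  0.01  ] [0.456 0.11  0.002] [135 115  97]
c4 [0.4396 0.1886 0.01  ] [0.44  0.189 0.009] [139 119  93]
pack [0.6725 0.0068 0.017 ] [0.673 0.007 0.017] [134 183 193]
tape [ 0.5828 -0.1587  0.07  ] [ 0.584 -0.159  0.064] [211 177   0]
roll [ 0.4944 -0.1579  0.019 ] [ 0.495 -0.16   0.   ] [160 130  91]
pl [ 0.4581 -0.2739  0.01  ] [ 0.458 -0.277 -0.003] [149 119  78]
69 293.60869565217394 197.65217391304347 [0.5652 0.0237 0.038 ]
67 300.85074626865674 223.55223880597015 [0.5032 0.0048 0.038 ]
168 240.95833333333334 236.42261904761904 [0.4701 0.1477 0.03  ]
```

carry_out(
  steps=[
    [[0,0,0],[42,-37,-9],85],
    [[0,0,0],[42,-37,-9],85],
    [[0,0,0],[42,-37,-9],85],
    [[0,0,0],[42,-37,-9],85],
    [[0,0,0],[42,-37,-9],85],
    [[0,0,0],[42,-37,-9],85],
    [[0,0,0],[42,-37,-9],85],
    [[0,0,0],[42,-37,-9],85],
  ],
)

```text
time_s: 1.1
eef_pos: [0.4117, -0.0886, 0.2655]
orientation: [0.977, 0.214, -0.0, -0.0]
ft_force: [1.0, -1.6, 0.6]
opening: 0.0849
grasp_force: 0.0
```

carry_out(
  steps=[
    [[0,0,0],[29,-22,-5],60],
    [[0,0,0],[29,-22,-5],60],
    [[0,0,0],[29,-22,-5],60],
    [[0,0,0],[29,-22,-5],60],
    [[0,0,0.12],[0,0,0],60],
    [[0,0,0],[0,0,0],60],
    [[0,0,0],[0,0,0],60],
    [[0,0,0],[0,0,0],60],
  ],
)

```text
time_s: 2.1
eef_pos: [0.4799, 0.0376, 0.2853]
orientation: [0.988, 0.155, -0.0, -0.0]
ft_force: [0.3, -0.7, 0.2]
opening: 0.0602
grasp_force: 0.0
```

```bash
python3 - <<'E'
from h import *
a=cap('wrist','w1.png');print(-a['R'].T@a['t'],a['fov_y'],a['R'].round(3),manip.sense()['eef_pos'])
E
```

```text
[0.54604669 0.05926222 0.4669381 ] 67.95159238581464 [[ 0.305 -0.952 -0.001]
 [-0.916 -0.294  0.274]
 [-0.261 -0.083 -0.962]] [0.47991743 0.03762498 0.2853474 ]
```

View pics/w1.png

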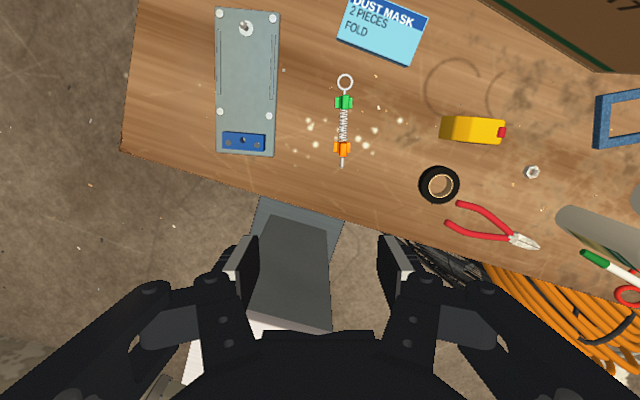

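The wrist view shows the plate at (215–282, 8–157), the blue block at (244,140) with dark spots, and the post at (246,28). The eye is at (345,82), green tab (344,102), orange tab (342,149), and hook at (342,163). I'll enlarge the plate and spring.

```bash
python3 - <<'E'
from h import *
a=cv2.imread('pics/w1.png')
x=cv2.resize(a[115:175,205:375],None,fx=4.6,fy=4.6,interpolation=cv2.INTER_CUBIC)
y=cv2.resize(a[5:65,205:375],None,fx=4.6,fy=4.6,interpolation=cv2.INTER_CUBIC)
cv2.imwrite('pics/w1c.png',np.vstack([y,x]))
E
```

```text
(no output)
```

View pics/w1c.png

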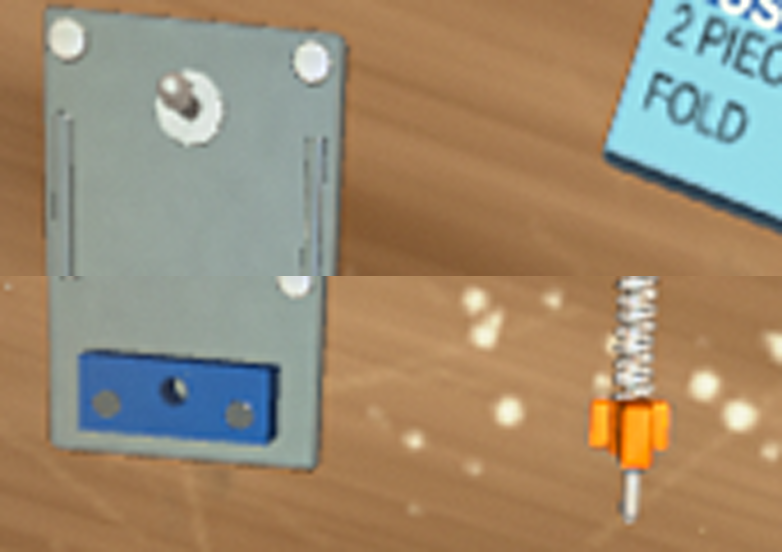

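The crop shows the hole plainly at about wrist pixel (242.8,139.8), between two bolts. The post tip is at about (243,24), and the orange tab and hook at about (342,145) to (342,168).

```bash
python3 - <<'E'
from h import *
c=dict(np.load('/tmp/wrist.npz'));P=pts(c);hsv=cv2.cvtColor(c['color'],cv2.COLOR_RGB2HSV)
print(manip.sense()['q'].round(3))
cr=lambda x,y:(x/4.6+205,(y/4.6+5) if y<276 else ((y-276)/4.6+115))
for n,(x,y,h) in dict(hole=(174,390,.03),b1=(107,404,.031),b2=(239,413,.031),tip=(170,82,.036),collar=(188,107,.0125),h1=(67,39,.014),h2=(312,62,.014),pltBL=(55,445,.01),pltBR=(314,466,.01),pltTL=(46,8,.01),pltTR=(344,34,.01),ora=(633,410,.038),hooktop=(630,477,.022),hookend=(629,520,.016)).items():
    u,v=cr(x,y); print(n,ray(c,u,v,h).round(4),P[int(round(v)),int(round(u))].round(4))
def ctr(lo,hi,box):
    m=cv2.inRange(hsv,lo,hi);k=np.zeros_like(m);k[box[1]:box[3],box[0]:box[2]]=1;m=(m*k>0)&(P[...,2]>.034)
    print(m.sum(),P[m].mean(0).round(4),P[m].min(0).round(3),P[m].max(0).round(3))
ctr((45,100,50),(80,255,255),(325,85,365,115));ctr((5,150,100),(22,255,255),(325,135,360,165))
print('eye',ray(c,345,82,.01))
E
```

```text
[-0.168  0.204  1.288 -0.     1.649  1.091]
hole [0.4725 0.1508 0.03  ] [0.4691 0.1545 0.0109]
b1 [0.462  0.1697 0.031 ] [0.4616 0.17   0.031 ]
b2 [0.472  0.1292 0.031 ] [0.4717 0.1291 0.0308]
tip [0.6191 0.1865 0.036 ] [0.6183 0.1853 0.0396]
collar [0.6182 0.1867 0.0125] [0.6169 0.1837 0.023 ]
h1 [0.6246 0.2245 0.014 ] [0.6253 0.2241 0.0141]
h2 [0.6407 0.1543 0.014 ] [0.6409 0.1538 0.0161]
pltBL [0.4393 0.1885 0.01  ] [0.4391 0.1882 0.0108]
pltBR [0.459  0.1041 0.01  ] [0.4587 0.105  0.007 ]
pltTL [0.6313 0.2337 0.01  ] [0.6305 0.2327 0.0125]
pltTR [0.6516 0.1481 0.01  ] [ 0.655   0.1503 -0.0022]
ora [0.5116 0.0114 0.038 ] [0.512  0.011  0.0393]
hooktop [0.4894 0.0034 0.022 ] [0.4897 0.0039 0.0273]
hookend [ 0.4749 -0.0018  0.016 ] [ 0.4762 -0.0012  0.0231]
101 [0.5672 0.0276 0.0431] [0.546 0.021 0.034] [0.577 0.059 0.467]
96 [0.5045 0.0086 0.0389] [0.494 0.002 0.035] [0.514 0.015 0.041]
eye [0.59459685 0.03409766 0.01      ]
```

carry_out(
  steps=[
    [[0,0,-0.1838],[0,0,10],45],
    [[0,0,-0.1838],[0,0,10],45],
    [[0,0,-0.1838],[0,0,10],45],
    [[0,0,-0.1838],[0,0,10],45],
    [[0,0,-0.1838],[0,0,10],45],
    [[0,0,-0.1838],[0,0,10],45],
    [[0,0,-0.1838],[0,0,10],45],
    [[0,0,-0.1838],[0,0,10],45],
  ],
)

```text
time_s: 3.15
eef_pos: [0.48, 0.0377, 0.2051]
orientation: [0.627, 0.779, 0.0, 0.0]
ft_force: [0.1, 0.3, -0.7]
opening: 0.045
grasp_force: 0.0
```

carry_out(
  steps=[
    [[0,0,-0.1838],[0,0,10],45],
    [[0,0,-0.1838],[0,0,10],45],
    [[0,0,-0.1838],[0,0,10],45],
    [[0,0,-0.1838],[0,0,10],45],
    [[0,0,-0.1838],[0,0,10],45],
    [[0,0,-0.1838],[0,0,10],45],
    [[0,0,-0.1838],[0,0,10],45],
    [[0,0,-0.1838],[0,0,10],45],
  ],
)

```text
time_s: 4.15
eef_pos: [0.4801, 0.0377, 0.1251]
orientation: [-0.058, 0.998, -0.0, 0.0]
ft_force: [0.4, 0.7, -0.4]
opening: 0.0451
grasp_force: 0.0
```

carry_out(
  steps=[
    [[0,0,-0.1838],[0,0,10],45],
    [[0,0,0],[-7,-18,10],45],
    [[0,0,0],[-7,-18,10],45],
    [[0,0,0],[0,0,10],45],
    [[0,0,0],[0,0,10],45],
    [[0,0,0],[0,0,0],45],
    [[0,0,0],[0,0,0],45],
    [[0,0,0],[0,0,0],45],
  ],
)

```text
time_s: 5.15
eef_pos: [0.504, 0.0077, 0.0758]
orientation: [-0.146, 0.989, -0.0, 0.0]
ft_force: [-1.1, 0.1, -0.2]
opening: 0.0447
grasp_force: 0.0
```

```bash
python3 - <<'E'
from h import *
c=cap('wrist','w2.png');P=pts(c);hsv=cv2.cvtColor(c['color'],cv2.COLOR_RGB2HSV);s=manip.sense();print(s['eef_pos'],s['orientation'],s['q'].round(2))
m=cv2.inRange(hsv,(5,150,100),(22,255,255))>0;m&=(abs(P[...,2]-.038)<.003)&(abs(P[...,0]-.504)<.03)&(abs(P[...,1]-.007)<.03)
Q=P[m][:,:2].astype(np.float32);print(len(Q),Q.mean(0));
if len(Q)>5: print(cv2.minAreaRect(Q*1000))
E
```

```text
[0.50396762 0.00764712 0.07569346] [-1.46435109e-01  9.89220207e-01 -1.17916959e-04  3.56275696e-04] [-0.22  0.43  1.61  0.    1.11 -2.08]
312 [0.50357723 0.00738473]
((504.25537109375, 7.696409225463867), (20.01902961730957, 9.404923439025879), 16.60261344909668)
```

View pics/w2.png

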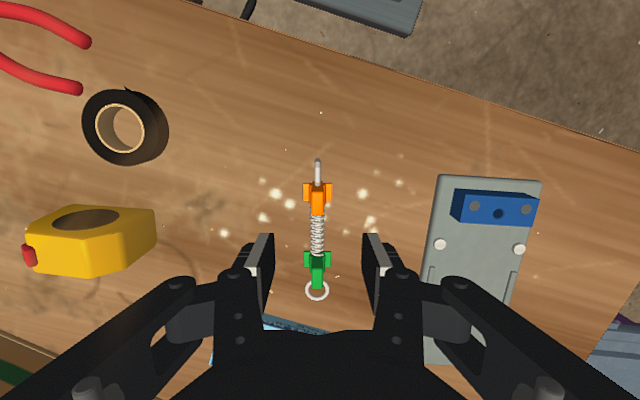

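The orange tab lies centred between the fingers at (317,199), with the hook pin above it at (317,165). The plate and block (hole at about (497,213)) are at right. I'll descend and grip.

carry_out(
  steps=[
    [[0,0,0],[0,0,17],45],
    [[0,0,0],[0,0,17],40],
    [[0,0,0],[0,0,17],35],
    [[0,0,0],[0,0,12],30],
    [[0,0,0],[0,0,6],25],
    [[0,0,0],[0,0,0],5],
    [[0,0,0],[0,0,0],5],
    [[0,0,0],[0,0,0],5],
  ],
  force=60,
)

```text
time_s: 6.2
eef_pos: [0.5041, 0.0075, 0.0067]
orientation: [-0.146, 0.989, -0.0, 0.0]
ft_force: [-0.1, 0.6, 0.1]
opening: 0.0052
grasp_force: 0.0
```

```bash
python3 - <<'E'
from h import *
s=manip.sense();print(s['eef_pos'],s['ft_force'],s['opening'],s['grasp_force'])
c=dict(np.load('/tmp/wrist.npz'));P=pts(c)
hs=c['color'];g=hs[195:232,480:515].astype(int).sum(2);b=P[195:232,480:515,2]
m=(b<.027)&(b>.008);
i=np.unravel_index(np.argmin(np.where(abs(np.mgrid[0:37,0:35][0]-18)<8,g,999)),g.shape);print(i[1]+480,i[0]+195,ray(c,497.5,213,.03))
d=(g<g.min()+60);ys,xs=np.nonzero(d);print(xs.mean()+480,ys.mean()+195,len(xs),ray(c,xs.mean()+480,ys.mean()+195,.03))
E
```

```text
[0.50407679 0.00749538 0.00673817] [-0.05853858  0.5546695   0.09416192] 0.005172405133968632 0.0
495 211 [0.47257207 0.15112391 0.03      ]
499.54128440366975 206.45871559633028 109 [0.46701518 0.15019501 0.03      ]
```

```bash
python3 - <<'E'
from h import *
c=cap('wrist','w3.png')
E
```

```text
(no output)
```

View pics/w3.png

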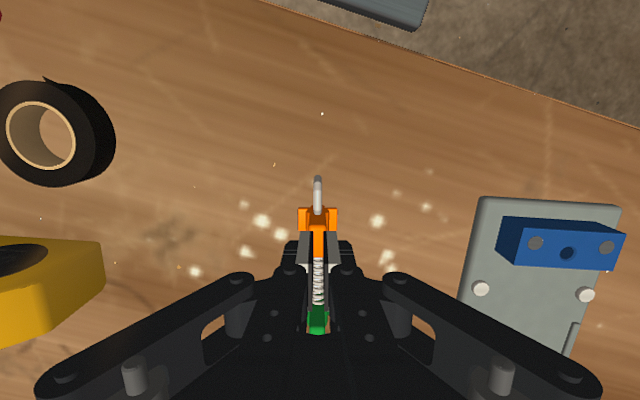

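The picture shows the finger pads beside the orange tab at (317,245), with the hook pin at (317,190), but no grip force is reported. I'll measure the tab against the TCP.

```bash
python3 - <<'E'
from h import *
c=dict(np.load('/tmp/wrist.npz'));P=pts(c);hsv=cv2.cvtColor(c['color'],cv2.COLOR_RGB2HSV)
m=cv2.inRange(hsv,(5,150,100),(22,255,255))>0;m&=(abs(P[...,0]-.504)<.04)&(abs(P[...,1]-.007)<.04)
t=m&(P[...,2]>.034);Q=P[t][:,:2].astype(np.float32);print(len(Q),cv2.minAreaRect(Q*1000),P[t][:,2].max())
for v in range(225,285,6): print(v,[(u,*(P[v,u]*1000).round().astype(int)) for u in range(302,334,3)])
E
```

```text
436 ((503.3971862792969, 8.330361366271973), (20.334606170654297, 9.643789291381836), 26.880373001098633) 0.06750439883966718
225 [(302, np.int64(511), np.int64(-1), np.int64(5)), (305, np.int64(510), np.int64(1), np.int64(5)), (308, np.int64(498), np.int64(1), np.int64(34)), (311, np.int64(496), np.int64(2), np.int64(37)), (314, np.int64(496), np.int64(3), np.int64(39)), (317, np.int64(496), np.int64(5), np.int64(37)), (320, np.int64(495), np.int64(6), np.int64(38)), (323, np.int64(495), np.int64(8), np.int64(37)), (326, np.int64(502), np.int64(13), np.int64(16)), (329, np.int64(506), np.int64(16), np.int64(4)), (332, np.int64(505), np.int64(18), np.int64(5))]
231 [(302, np.int64(496), np.int64(-3), np.int64(50)), (305, np.int64(496), np.int64(-1), np.int64(49)), (308, np.int64(496), np.int64(0), np.int64(49)), (311, np.int64(495), np.int64(2), np.int64(49)), (314, np.int64(499), np.int64(4), np.int64(39)), (317, np.int64(498), np.int64(6), np.int64(39)), (320, np.int64(498), np.int64(7), np.int64(39)), (323, np.int64(493), np.int64(7), np.int64(51)), (326, np.int64(493), np.int64(9
[... 3807 characters left out ...]
 (326, np.int64(496), np.int64(9), np.int64(84)), (329, np.int64(496), np.int64(10), np.int64(83)), (332, np.int64(491), np.int64(10), np.int64(91))]
279 [(302, np.int64(494), np.int64(-1), np.int64(96)), (305, np.int64(496), np.int64(1), np.int64(93)), (308, np.int64(501), np.int64(3), np.int64(83)), (311, np.int64(501), np.int64(4), np.int64(83)), (314, np.int64(540), np.int64(16), np.int64(17)), (317, np.int64(539), np.int64(18), np.int64(17)), (320, np.int64(539), np.int64(20), np.int64(18)), (323, np.int64(508), np.int64(12), np.int64(69)), (326, np.int64(500), np.int64(10), np.int64(82)), (329, np.int64(496), np.int64(10), np.int64(88)), (332, np.int64(491), np.int64(9), np.int64(96))]
```

carry_out(
  steps=[
    [[0,0,0],[0,0,0],0],
    [[0,0,0],[0,0,0],0],
    [[0,0,0],[0,0,0],0],
    [[0,0,0],[0,0,0],0],
    [[0,0,0],[0,0,0],0],
    [[0,0,0],[0,0,0],0],
    [[0,0,0],[0,0,0],0],
    [[0,0,0],[0,0,0],0],
  ],
  force=60,
)

```text
time_s: 7.25
eef_pos: [0.5038, 0.0075, 0.0063]
orientation: [-0.146, 0.989, 0.0, 0.0]
ft_force: [-0.8, -0.8, 0.5]
opening: 0.0002
grasp_force: 0.0
```

```bash
python3 - <<'E'
from h import *
c=cap('scene');a=c['color'][:,:,::-1]
w=cap('wrist');b=w['color'][:,:,::-1];print(-w['R'].T@w['t'])
f=lambda im,x,y,W,H,s:cv2.resize(im[y:y+H,x:x+W],None,fx=s,fy=s,interpolation=cv2.INTER_CUBIC)
cv2.imwrite('pics/s4.png',np.vstack([f(a,250,120,160,120,4)[:300*1+180],]))
E
```

```text
[ 0.43730034 -0.01221765  0.18795148]
```

View pics/s4.png

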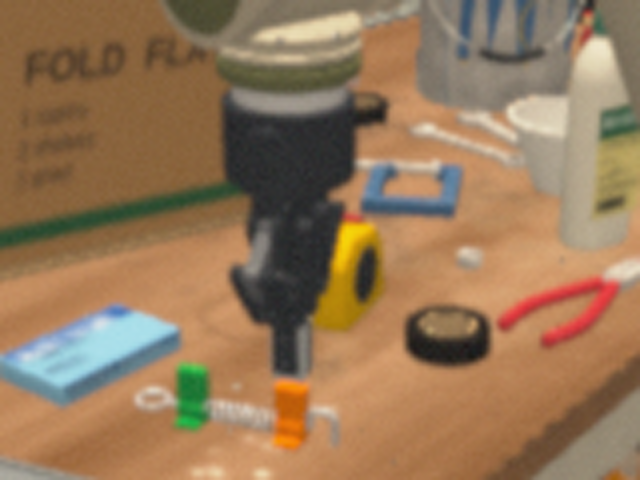

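The scene crop shows the finger ends at about (290,375), just above the orange tab's top at (290,385). The true finger end is therefore well above the reported TCP. I'll measure that offset.

```bash
python3 - <<'E'
from h import *
c=dict(np.load('/tmp/wrist.npz'));P=pts(c)*1000
for u in (308,312,317,322,326): print(u,[(v,*P[v,u].round().astype(int).tolist()) for v in range(222,244,2)])
s=dict(np.load('/tmp/scene.npz'));Q=pts(s)*1000
m=(abs(Q[...,0]-504)<14)&(abs(Q[...,1]-8)<14)&(Q[...,2]>30)&(Q[...,2]<70)
for v in range(205,225):
    q=m[v]; 
    if q.any(): print(v,Q[v][q].mean(0).round(),s['color'][v][q].mean(0).round())
E
```

```text
308 [(222, 498, 1, 28), (224, 498, 0, 33), (226, 498, 1, 36), (228, 498, 1, 38), (230, 499, 1, 39), (232, 495, 0, 51), (234, 495, 0, 54), (236, 495, 0, 56), (238, 495, 1, 57), (240, 494, 0, 61), (242, 495, 1, 62)]
312 [(222, 496, 2, 34), (224, 496, 2, 36), (226, 496, 2, 38), (228, 497, 3, 39), (230, 498, 3, 39), (232, 494, 2, 52), (234, 494, 2, 53), (236, 494, 2, 55), (238, 494, 2, 58), (240, 494, 2, 60), (242, 494, 2, 62)]
317 [(222, 495, 5, 33), (224, 495, 5, 37), (226, 495, 5, 38), (228, 496, 5, 38), (230, 497, 6, 39), (232, 494, 5, 51), (234, 494, 4, 53), (236, 494, 4, 56), (238, 494, 5, 57), (240, 493, 4, 61), (242, 494, 5, 62)]
322 [(222, 494, 8, 33), (224, 494, 7, 37), (226, 495, 8, 38), (228, 495, 8, 40), (230, 497, 8, 39), (232, 493, 7, 51), (234, 493, 7, 53), (236, 493, 7, 55), (238, 493, 7, 58), (240, 493, 7, 61), (242, 492, 7, 63)]
326 [(222, 500, 12, 16), (224, 501, 13, 16), (226, 503, 13, 15), (228, 504, 13, 16), (230, 505, 14, 16), (232, 492, 9, 51), (234, 493, 9, 51), (236, 492, 9, 56), (238, 492, 9, 58), (240, 493, 9, 60), (242, 493, 9, 62)]
205 [494.   3.  67.] [114.  99.  86.]
206 [496.  12.  67.] [96. 91. 86.]
207 [496.  15.  66.] [88. 82. 78.]
208 [497.  15.  63.] [86. 82. 77.]
209 [497.  15.  60.] [77. 75. 72.]
210 [496.  14.  58.] [82. 80. 77.]
211 [496.  14.  55.] [82. 80. 75.]
212 [498.  16.  52.] [87. 80. 75.]
213 [499.  16.  49.] [109. 100.  91.]
214 [501.  14.  45.] [160. 124. 103.]
215 [508.   9.  38.] [230. 141.  75.]
216 [503.   9.  37.] [243. 142.  25.]
217 [502.  11.  36.] [235. 125.  12.]
218 [502.  11.  33.] [208. 103.  14.]
219 [500.  11.  31.] [191.  95.  16.]
```

Both cameras put the finger ends at z≈50 mm while the reported TCP is 6 mm, a bias of about 43 mm. I'll open, go down about 40 mm and grip again.

carry_out(
  steps=[
    [[0,0,0],[0,0,0],36],
    [[0,0,0],[0,0,0],36],
    [[0,0,0],[0,0,0],36],
    [[0,0,0],[0,0,10],36],
    [[0,0,0],[0,0,12],36],
    [[0,0,0],[0,0,10],36],
    [[0,0,0],[0,0,6],36],
    [[0,0,0],[0,0,0],36],
  ],
)

```text
time_s: 8.35
eef_pos: [0.5036, 0.0076, -0.0322]
orientation: [-0.146, 0.989, 0.0, -0.0]
ft_force: [0.8, 0.5, -0.0]
opening: 0.036
grasp_force: 0.0
```

carry_out(
  steps=[
    [[0,0,0],[0,0,2],20],
    [[0,0,0],[0,0,0],5],
    [[0,0,0],[0,0,0],5],
    [[0,0,0],[0,0,0],5],
    [[0,0,0],[0,0,0],5],
    [[0,0,0],[0,0,0],5],
    [[0,0,0],[0,0,0],5],
    [[0,0,0],[0,0,0],5],
  ],
  force=60,
)

```text
time_s: 9.35
eef_pos: [0.504, 0.0075, -0.0335]
orientation: [-0.146, 0.989, -0.0, 0.0]
ft_force: [-0.3, 1.2, 5.6]
opening: 0.009
grasp_force: 59.0
```

carry_out(
  steps=[
    [[0,0,0],[0,0,-6],5],
    [[0,0,0],[0,0,-14],5],
    [[0,0,0],[0,0,-14],5],
    [[0,0,0],[0,0,-14],5],
    [[0,0,0.057],[0,0,-12],5],
    [[0,0,0],[-6,30,0],5],
    [[0,0,0],[-9,40,0],5],
    [[0,0,0],[-9,40,0],5],
  ],
)

```text
time_s: 10.35
eef_pos: [0.5014, 0.1212, 0.0272]
orientation: [-0.118, 0.993, -0.0, 0.0]
ft_force: [1.0, 0.5, -0.6]
opening: 0.0091
grasp_force: 58.4
```

carry_out(
  steps=[
    [[0,0,0],[-5,27,0],5],
    [[0,0,0],[-2,10,0],5],
    [[0,0,0],[0,0,0],5],
    [[0,0,0],[0,0,0],5],
    [[0,0,0],[0,0,5],5],
    [[0,0,0],[0,0,5],5],
    [[0,0,0],[0,0,0],5],
    [[0,0,0],[0,0,0],5],
  ],
)

```text
time_s: 11.35
eef_pos: [0.4995, 0.1576, 0.0163]
orientation: [-0.118, 0.993, 0.0, -0.0]
ft_force: [0.3, -0.8, -0.5]
opening: 0.009
grasp_force: 58.4
```

```bash
python3 - <<'E'
from h import *
s=manip.sense();print(s['eef_pos'],s['orientation'],s['ft_force'],s['opening'])
b=cap('wrist')['color'][:,:,::-1];a=cap('scene')['color'][:,:,::-1]
f=lambda im,x,y,W,H,s:cv2.resize(im[y:y+H,x:x+W],None,fx=s,fy=s,interpolation=cv2.INTER_CUBIC)
cv2.imwrite('pics/w5.png',np.hstack([f(b,240,120,160,180,3.3)[:594,:420],f(a,210,150,126,198,3)[:594]]))
E
```

```text
[0.4995424  0.15764036 0.0162908 ] [-1.18079090e-01  9.93004193e-01  5.13671696e-06 -2.95528145e-05] [ 0.27517772 -0.75120767 -0.49902212] 0.008958282876110411
```

View pics/w5.png

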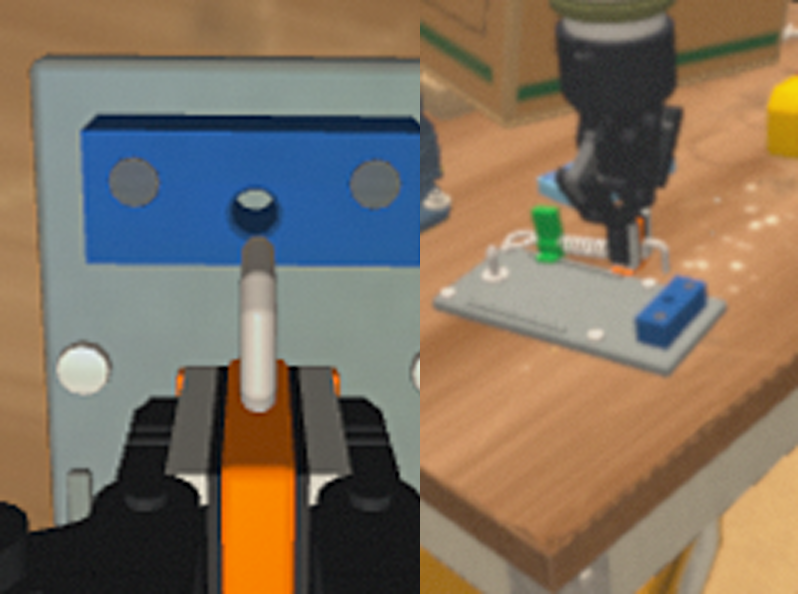

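The left crop shows the hook pin (tip at about (258,240)) directly in line with the hole at (254,210). The right crop shows the spring held nearly level over the plate, with its eye beside the post. I'll compute the pin-to-hole offset.

```bash
python3 - <<'E'
from h import *
c=dict(np.load('/tmp/wrist.npz'));P=pts(c);T=np.array([.49954,.15764]);y=np.radians(193.56);X=np.array([np.cos(y),np.sin(y)]);Y=np.array([X[1],-X[0]])
px=lambda x,v:(x/3.3+240,v/3.3+120)
def t(n,p): d=p[:2]-T;print(n,(p*1000).round(1),'tool',(1000*d@X).round(1),(1000*d@Y).round(1))
for n,x,v,h in [('hole',255,210,.03),('holeL',230,212,.03),('holeR',279,212,.03),('holetop',254,188,.03),('holebot',254,236,.03),('bolt1',134,182,.03),('bolt2',376,184,.03),('tip',258,240,.052),('blkfront',150,263,.03),('blkback',150,131,.03),('blkL',83,200,.03)]: t(n,ray(c,*px(x,v),h))
for v in (240,250,265,285,340,390):
    u,w=px(258,v);t(v,P[int(round(w)),int(round(u))])
# green tab and eye, orange top
hsv=cv2.cvtColor(c['color'],cv2.COLOR_RGB2HSV)
s=dict(np.load('/tmp/scene.npz'));Q=pts(s);h=cv2.cvtColor(s['color'],cv2.COLOR_RGB2HSV)
m=(cv2.inRange(h,(45,100,50),(80,255,255))>0)&(abs(Q[...,0]-.56)<.05)&(abs(Q[...,1]-.17)<.05);print('green',m.sum(),Q[m].mean(0),np.percentile(Q[m][:,2],[2,98]))
E
```

```text
hole [472.3 151.3  30. ] tool 28.0 0.2
holeL [473.7 147.1  30. ] tool 27.6 -4.2
holeR [471.7 155.5  30. ] tool 27.6 4.4
holetop [468.5 150.2  30. ] tool 31.9 0.0
holebot [477.  152.2  30. ] tool 23.2 0.0
bolt1 [472.3 129.5  30. ] tool 33.0 -21.0
bolt2 [462.8 170.8  30. ] tool 32.6 21.4
tip [471.6 151.6  52. ] tool 28.6 0.7
blkfront [486.2 135.3  30. ] tool 18.2 -18.6
blkback [462.9 130.4  30. ] tool 42.0 -17.9
blkL [477.6 121.4  30. ] tool 29.8 -30.1
240 [470.3 151.2  57.2] tool 29.9 0.6
250 [470.3 151.2  62.4] tool 29.9 0.6
265 [470.6 151.2  68. ] tool 29.6 0.6
285 [472.  151.6  72.4] tool 28.2 0.6
340 [478.3 153.1  76.4] tool 21.7 0.5
390 [485.5 154.8  75.8] tool 14.3 0.5
green 140 [0.56174632 0.17855552 0.06274584] [0.04501756 0.08033138]
```

carry_out(
  steps=[
    [[0,0,0],[0.4,-0.5,0],5],
    [[0,0,0],[0,0,5],5],
    [[0,0,0],[0,0,5],5],
    [[0,0,0],[0,0,5],5],
    [[0,0,0],[0,0,3],5],
    [[0,0,0],[0,0,1],5],
    [[0,0,0],[0,0,0.5],5],
    [[0,0,0],[0,0,0.5],5],
  ],
)

```text
time_s: 12.45
eef_pos: [0.4993, 0.1571, -0.0036]
orientation: [-0.118, 0.993, 0.0, 0.0]
ft_force: [-0.6, -1.7, -1.2]
opening: 0.0091
grasp_force: 58.4
```

carry_out(
  steps=[
    [[0,0,0],[0,0,0.5],5],
    [[0,0,0],[0,0,0.5],5],
    [[0,0,0],[0,0,0.5],5],
    [[0,0,0],[0,0,0.5],5],
    [[0,0,0],[0,0,0.5],5],
    [[0,0,0],[0,0,0.5],5],
    [[0,0,0],[0,0,0],5],
    [[0,0,0],[0,0,0],5],
  ],
)

```text
time_s: 13.45
eef_pos: [0.4992, 0.1571, -0.0066]
orientation: [-0.118, 0.993, 0.0, 0.0]
ft_force: [-0.4, 0.4, -1.1]
opening: 0.0093
grasp_force: 58.4
```

carry_out(
  steps=[
    [[0,0,0],[0,0,0.5],5],
    [[0,0,0],[0,0,0.5],5],
    [[0,0,0],[0,0,0.5],5],
    [[0,0,0],[0,0,0.5],5],
    [[0,0,0],[0,0,1],5],
    [[0,0,0],[0,0,1],5],
    [[0,0,0],[0,0,1],5],
    [[0,0,0],[0,0,0],5],
  ],
)

```text
time_s: 14.45
eef_pos: [0.4992, 0.1571, -0.0118]
orientation: [-0.118, 0.993, -0.0, -0.0]
ft_force: [-0.5, 0.3, -1.1]
opening: 0.0096
grasp_force: 58.4
```

carry_out(
  steps=[
    [[0,0,0],[0,0,1.5],5],
    [[0,0,0],[0,0,1.5],5],
    [[0,0,0],[0,0,1.5],5],
    [[0,0,0],[0,0,1.5],5],
    [[0,0,0],[0,0,1.5],5],
    [[0,0,0],[0,0,1.5],5],
    [[0,0,0],[0,0,1],5],
    [[0,0,0],[0,0,0.5],5],
  ],
)

```text
time_s: 15.45
eef_pos: [0.4992, 0.1571, -0.0222]
orientation: [-0.118, 0.993, 0.0, 0.0]
ft_force: [-0.3, 0.2, -0.6]
opening: 0.0091
grasp_force: 58.5
```

carry_out(
  steps=[
    [[0,0,0],[0,0,0.5],5],
    [[0,0,0],[0,0,0.3],5],
    [[0,0,0],[0,0,0.3],5],
    [[0,0,0],[0,0,0.3],5],
    [[0,0,0],[0,0,0],5],
    [[0,0,0],[0,0,0],5],
    [[0,0,0],[0,0,0],5],
    [[0,0,0],[0,0,0],5],
  ],
)

```text
time_s: 16.45
eef_pos: [0.4992, 0.1571, -0.0235]
orientation: [-0.118, 0.993, 0.0, 0.0]
ft_force: [-1.9, -0.2, 3.2]
opening: 0.0093
grasp_force: 58.8
```

carry_out(
  steps=[
    [[0,0,0],[0,0,0],36],
    [[0,0,0],[0,0,0],36],
    [[0,0,0],[0,0,0],36],
    [[0,0,0],[0,0,-10],36],
    [[0,0,0],[0,0,-15],36],
    [[0,0,0],[0,0,-20],36],
    [[0,0,0],[0,0,-20],36],
    [[0,0,0],[0,0,-15],36],
  ],
)

```text
time_s: 17.45
eef_pos: [0.4996, 0.1572, 0.0585]
orientation: [-0.118, 0.993, -0.0, 0.001]
ft_force: [1.2, -0.1, 0.3]
opening: 0.0358
grasp_force: 0.0
```

carry_out(
  steps=[
    [[0,0,0],[-33,0,0],36],
    [[0,0,0],[-33.5,0,0],36],
    [[0,0,0.1848],[0,0,0],36],
    [[0,0,0.1848],[0,0,0],36],
    [[0,0,0.1848],[0,0,0],36],
    [[0,0,0.1848],[0,0,0],36],
    [[0,0,0.1848],[0,0,0],36],
    [[0,0,0.1848],[0,0,0],36],
  ],
)

```text
time_s: 18.45
eef_pos: [0.564, 0.1728, 0.0577]
orientation: [0.425, 0.905, 0.0, 0.0]
ft_force: [0.0, 0.2, 0.1]
opening: 0.036
grasp_force: 0.0
```

carry_out(
  steps=[
    [[0,0,0.1848],[0,0,0],36],
    [[0,0,0.1848],[0,0,0],36],
    [[0,0,0.1848],[0,0,0],36],
    [[0,0,0.1848],[0,0,0],36],
    [[0,0,0.1848],[0,0,0],36],
    [[0,0,0.1848],[0,0,0],36],
    [[0,0,0.1848],[0,0,0],36],
    [[0,0,0.1848],[0,0,0],36],
  ],
)

```text
time_s: 19.45
eef_pos: [0.564, 0.1728, 0.0577]
orientation: [0.924, 0.383, 0.001, 0.0]
ft_force: [-0.4, 0.4, 0.3]
opening: 0.0359
grasp_force: 0.0
```

carry_out(
  steps=[
    [[0,0,0.1848],[0,0,0],36],
    [[0,0,0.1848],[0,0,0],36],
    [[0,0,0.1848],[0,0,0],36],
    [[0,0,0],[0,0,0],36],
    [[0,0,0],[0,0,0],36],
    [[0,0,0],[0,0,0],36],
    [[0,0,0],[0,0,0],36],
    [[0,0,0],[0,0,0],36],
  ],
)

```text
time_s: 20.45
eef_pos: [0.5638, 0.1727, 0.0564]
orientation: [0.993, 0.118, -0.0, -0.0]
ft_force: [0.3, 0.3, -0.2]
opening: 0.036
grasp_force: 0.0
```

```bash
python3 - <<'E'
from h import *
s=manip.sense();print(s['eef_pos'],s['orientation'],s['ft_force'],s['opening'])
c=cap('wrist','w6.png');P=pts(c);hsv=cv2.cvtColor(c['color'],cv2.COLOR_RGB2HSV)
o=s['orientation'];y=2*np.arctan2(o[1],o[0]);X=np.array([np.cos(y),np.sin(y)]);Y=np.array([X[1],-X[0]]);T=s['eef_pos'][:2]
for lo,hi in [((45,100,50),(80,255,255)),((5,150,100),(22,255,255))]:
    m=(cv2.inRange(hsv,lo,hi)>0)&(np.linalg.norm(P[...,:2]-T,axis=2)<.11)&(P[...,2]>.01)&(P[...,2]<.06)
    if m.sum()<5: print('none');continue
    top=np.percentile(P[m][:,2],90);t=m&(P[...,2]>top-.005);Q=np.float32(P[t][:,:2]*1000);r=cv2.minAreaRect(Q);d=np.array(r[0])/1000-T
    print(top,r,'tool',1000*d@X,1000*d@Y)
E
```

```text
[0.5638239  0.17274353 0.05640404] [ 9.92969124e-01  1.18373621e-01 -6.73555211e-05 -9.75144290e-06] [ 0.30393732  0.26452344 -0.17494123] 0.03598448350064211
0.04936258371830426 ((564.1793212890625, 173.71182250976562), (19.24595832824707, 8.947100639343262), 13.72718334197998) tool 0.5730900759210309 -0.857601743939291
0.04918843323480395 ((499.7798156738281, 158.1692352294922), (20.50839614868164, 9.68624210357666), 13.718134880065918) tool -65.67543674658872 -0.8897995500996032
```

View pics/w6.png

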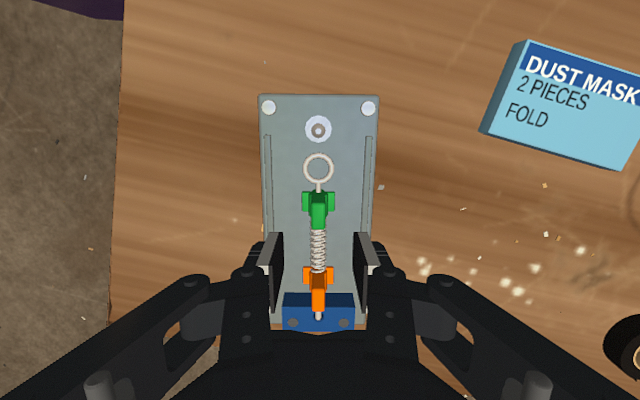

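The wrist view shows both tabs standing on the plate: orange at (318,290) next to the block, and green at (318,212). The eye at (318,168) is exactly in line with the post (318,129).

```bash
python3 - <<'E'
from h import *
c=dict(np.load('/tmp/wrist.npz'));P=pts(c)
T=np.array([.56382,.17274]);y=2*np.arctan2(.11837,.99297);X=np.array([np.cos(y),np.sin(y)]);Y=np.array([X[1],-X[0]])
g=cv2.cvtColor(c['color'],cv2.COLOR_RGB2GRAY);hsv=cv2.cvtColor(c['color'],cv2.COLOR_RGB2HSV)
def blob(u0,v0,u1,v1):
    m=np.zeros_like(g);m[v0:v1,u0:u1]=((g>185)|0)[v0:v1,u0:u1]*255
    k,_=cv2.findContours(m,cv2.RETR_EXTERNAL,cv2.CHAIN_APPROX_NONE);k=max(k,key=cv2.contourArea);return cv2.minEnclosingCircle(k),cv2.boundingRect(k)
for n,b,h in [('eye',(298,148,340,183),.022),('collar',(300,112,336,145),.0125)]:
    (ctr,r),bb=blob(*b);p=ray(c,*ctr,h);d=p[:2]-T;print(n,ctr,r,bb,p,'tool',1000*d@X,1000*d@Y)
for v in range(114,146,2): d=P[v,318][:2]-T;print(v,g[v,318],(1000*P[v,318,2]).round(),(1000*d@X).round(1),(1000*d@Y).round(1))
E
```

```text
eye (318.0, 167.80357360839844) 14.938161849975586 (304, 153, 29, 30) [0.59127508 0.17987372 0.022     ] tool 28.36267054991966 -0.47979787664332907
collar (317.8678283691406, 128.49769592285156) 13.530247688293457 (305, 115, 27, 28) [0.61828826 0.18649079 0.0125    ] tool 56.174372296436744 -0.5613026302734649
114 146 12.0 66.6 -0.5
116 219 13.0 65.2 -0.5
118 212 14.0 63.8 -0.5
120 212 13.0 62.3 -0.5
122 205 14.0 60.9 -0.5
124 135 33.0 60.4 -0.4
126 147 35.0 59.1 -0.5
128 185 37.0 57.9 -0.5
130 211 36.0 56.6 -0.5
132 217 37.0 55.4 -0.5
134 156 37.0 54.1 -0.5
136 111 36.0 52.7 -0.5
138 178 13.0 49.2 -0.5
140 213 14.0 47.9 -0.5
142 201 14.0 46.4 -0.5
144 144 11.0 44.6 -0.5
```

carry_out(
  steps=[
    [[0,0,0],[0.5,-0.9,15],36],
    [[0,0,0],[0,0,18],36],
    [[0,0,0],[0,0,18],36],
    [[0,0,0],[0,0,15],36],
    [[0,0,0],[0,0,8],36],
    [[0,0,0],[0,0,4],36],
    [[0,0,0],[0,0,0],36],
    [[0,0,0],[0,0,0],30],
  ],
)

```text
time_s: 21.5
eef_pos: [0.5644, 0.1738, -0.0211]
orientation: [0.993, 0.118, 0.0, 0.0]
ft_force: [-0.1, 1.3, -0.0]
opening: 0.03
grasp_force: 0.0
```

carry_out(
  steps=[
    [[0,0,0],[0,0,0],5],
    [[0,0,0],[0,0,0],5],
    [[0,0,0],[0,0,0],5],
    [[0,0,0],[0,0,0],5],
    [[0,0,0],[0,0,0],5],
    [[0,0,0],[0,0,0],5],
    [[0,0,0],[0,0,0],5],
    [[0,0,0],[0,0,0],5],
  ],
  force=80,
)

```text
time_s: 22.5
eef_pos: [0.5645, 0.1738, -0.021]
orientation: [0.993, 0.118, 0.001, 0.0]
ft_force: [-1.0, -0.2, 5.1]
opening: 0.009
grasp_force: 78.3
```

carry_out(
  steps=[
    [[0,0,0],[0,0,-3],5],
    [[0,0,0],[0,0,-4],5],
    [[0,0,0],[0,0,-5],5],
    [[0,0,0],[0,0,-5],5],
    [[0,0,0],[0,0,-4],5],
    [[0,0,0],[0,0,0],5],
    [[0,0,0],[0,0,0],5],
    [[0,0,0],[0,0,0],5],
  ],
)

```text
time_s: 23.5
eef_pos: [0.564, 0.1737, -0.0008]
orientation: [0.993, 0.118, -0.0, -0.0]
ft_force: [-1.1, -0.3, -1.6]
opening: 0.0084
grasp_force: 77.8
```

```bash
cat > e.py <<'E'
from h import *
s=manip.sense();o=s['orientation'];print(s['eef_pos'].round(4),o.round(4),s['ft_force'].round(1),s['wrist_torque'].round(2),s['opening'])
y=2*np.arctan2(o[1],o[0]);X=np.array([np.cos(y),np.sin(y)]);Y=np.array([X[1],-X[0]]);T=s['eef_pos'][:2]
c=cap('wrist');P=pts(c)*1000;g=cv2.cvtColor(c['color'],cv2.COLOR_RGB2GRAY);hsv=cv2.cvtColor(c['color'],cv2.COLOR_RGB2HSV)
D=P[...,:2]-1000*T;x=D@X;yy=D@Y;z=P[...,2]
def st(n,m):
    if m.sum()<4: print(n,'none');return
    print(n,m.sum(),'x',np.percentile(x[m],[2,50,98]).round(1),'y',np.percentile(yy[m],[2,50,98]).round(1),'z',np.percentile(z[m],[5,50,95]).round(1))
for n,lo,hi in [('green',(45,100,50),(80,255,255)),('orange',(5,150,100),(22,255,255))]:
    k=(cv2.inRange(hsv,lo,hi)>0)&(abs(yy)<20)&(x>-110)&(x<30);st(n,k)
near=(abs(yy)<14)&(z<60)&(hsv[...,1]<70)
st('eyefar',near&(x>33)&(x<43)&(z>17));st('eyeside',(abs(abs(yy)-10)<2.5)&(x>20)&(x<38)&(z>17)&(z<60)&(hsv[...,1]<70))
st('post',near&(x>44)&(x<75)&(z>20));st('any',near&(x>12)&(x<75)&(z>17))
cc=c['color'][:,:,::-1]
E
python3 e.py
```

```text
[ 0.564   0.1737 -0.0008] [ 9.930e-01  1.181e-01 -2.000e-04 -0.000e+00] [-1.1 -0.3 -1.6] [-0.04  0.2   0.  ] 0.00841743518552836
green 1387 x [-9.   6.4  9.6] y [-4.9 -0.5  3.7] z [41.  68.5 70. ]
orange 225 x [-68.  -58.4  -8.3] y [-10.8  -2.3   9. ] z [20.9 23.2 83.9]
eyefar 326 x [33.1 36.  38.8] y [-9.8 -0.9  8.2] z [41.4 42.9 44. ]
eyeside 403 x [20.6 28.1 35.2] y [-12.1  -8.4  10.7] z [41.5 42.9 44. ]
post 315 x [51.3 56.  60.1] y [-3.9  0.   4.5] z [31.9 34.4 37.4]
any 1378 x [13.9 31.7 59.2] y [-11.6  -0.4  10. ] z [33.1 42.6 43.9]
```

carry_out(
  steps=[
    [[0,0,0],[0,0,-1],5],
    [[0,0,0],[4,0.1,0],5],
    [[0,0,0],[5,0.1,0],5],
    [[0,0,0],[5,0.1,0],5],
    [[0,0,0],[5,0.1,0],5],
    [[0,0,0],[5,0.1,0],5],
    [[0,0,0],[4,0.1,0],5],
    [[0,0,0],[0,0,0],5],
  ],
)

```text
time_s: 24.55
eef_pos: [0.5902, 0.1796, -0.0004]
orientation: [0.993, 0.118, -0.002, 0.0]
ft_force: [-7.4, -2.2, -2.7]
opening: 0.009
grasp_force: 77.8
```

```bash
cat >> e.py <<'E'
m=(abs(yy)<14)&(x>12)&(x<45)&(z>39)&(z<60)&(hsv[...,1]<70)
print('ring y ext',[ (a,np.percentile(yy[m&(abs(x-a)<1.5)],[2,98]).round(1)) for a in (22,25,28,31,34) if (m&(abs(x-a)<1.5)).sum()>4])
E
python3 e.py
```

```text
[ 5.902e-01  1.796e-01 -4.000e-04] [ 9.930e-01  1.182e-01 -2.100e-03  1.000e-04] [-7.4 -2.2 -2.7] [-0.27  1.24  0.  ] 0.008958712820463309
green 1396 x [-8.9  6.4  9.7] y [-4.8 -0.4  3.8] z [41.8 68.9 70.4]
orange none
eyefar 331 x [33.1 36.  38.7] y [-9.6 -0.9  8.2] z [41.5 43.  44.2]
eyeside 399 x [20.8 28.1 35.4] y [-12.1  -8.3  10.8] z [41.8 43.1 44.2]
post none
any 1298 x [13.8 28.4 38.3] y [-11.5  -0.4  10.3] z [33.7 42.9 44.2]
ring y ext [(22, array([-10.8,   9.4])), (25, array([-12.1,  10.8])), (28, array([-12.2,  10.8])), (31, array([-11.7,  10.3])), (34, array([-10.2,   8.8]))]
```

```bash
python3 - <<'E'
from h import *
c=dict(np.load('/tmp/wrist.npz'))
s=manip.sense();o=s['orientation'];y=2*np.arctan2(o[1],o[0]);X=np.array([np.cos(y),np.sin(y)]);Y=np.array([X[1],-X[0]]);T=s['eef_pos'][:2]
P=pts(c)*1000;D=P[...,:2]-1000*T;x=D@X;yy=D@Y;z=P[...,2]
m=(abs(yy)<8)&(x>18)&(x<40)&(z>28)&(z<39.5);print(m.sum(),np.percentile(x[m],[2,50,98]),np.percentile(yy[m],[2,50,98]),np.percentile(z[m],[2,50,98]))
v,u=np.nonzero((abs(yy)<16)&(x>10)&(x<42)&(z>28));print(u.min(),u.max(),v.min(),v.max())
cv2.imwrite('pics/w7.png',cv2.resize(c['color'][v.min()-10:v.max()+10,u.min()-20:u.max()+20,::-1],None,fx=5,fy=5,interpolation=cv2.INTER_CUBIC)[:600,:800])
E
```

```text
239 [24.65684372 29.57033169 32.59993352] [-4.58940972 -0.41794063  4.24057016] [31.31250074 34.88725883 37.91126963]
230 408 176 399
```

View pics/w7.png

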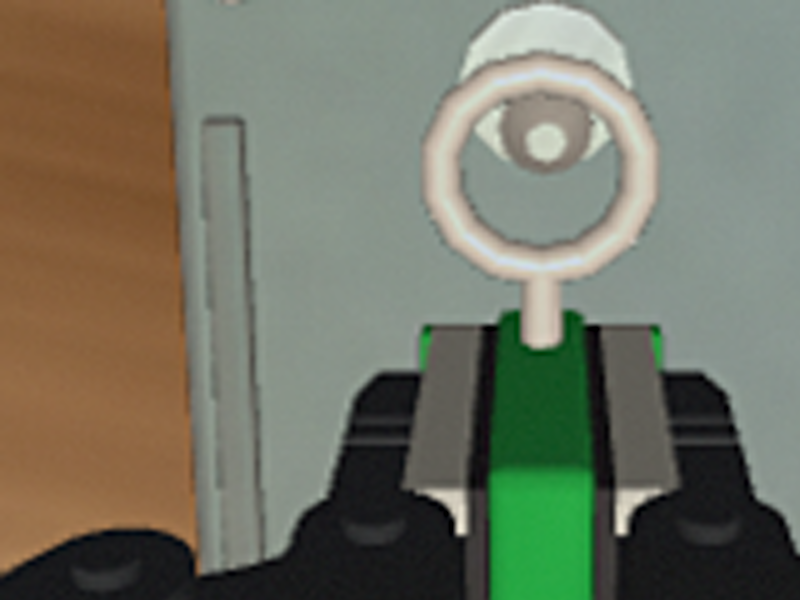

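The ring (centre (541,168)) encloses the post tip (546,140) with only a small offset toward the far side. I'll nudge 1 mm and lower.

carry_out(
  steps=[
    [[0,0,0],[1.2,0.4,0],5],
    [[0,0,0],[0,0,2],5],
    [[0,0,0],[0,0,2],5],
    [[0,0,0],[0,0,2],5],
    [[0,0,0],[0,0,2],5],
    [[0,0,0],[0,0,2],5],
    [[0,0,0],[0,0,0],5],
    [[0,0,0],[0,0,0],5],
  ],
)

```text
time_s: 25.6
eef_pos: [0.5913, 0.1795, -0.0102]
orientation: [0.993, 0.118, -0.002, 0.0]
ft_force: [-7.4, -2.2, -3.0]
opening: 0.009
grasp_force: 77.9
```

carry_out(
  steps=[
    [[0,0,0],[0,0,2],5],
    [[0,0,0],[0,0,2],5],
    [[0,0,0],[0,0,2],5],
    [[0,0,0],[0,0,2],5],
    [[0,0,0],[0,0,1.5],5],
    [[0,0,0],[0,0,0.5],5],
    [[0,0,0],[0,0,0],5],
    [[0,0,0],[0,0,0],5],
  ],
)

```text
time_s: 26.6
eef_pos: [0.5915, 0.1795, -0.02]
orientation: [0.993, 0.118, -0.002, 0.0]
ft_force: [-7.7, -2.2, -0.5]
opening: 0.0088
grasp_force: 78.0
```

```bash
python3 e.py
```

```text
[ 0.5915  0.1795 -0.02  ] [ 9.930e-01  1.182e-01 -1.800e-03  1.000e-04] [-7.7 -2.2 -0.5] [-0.3   1.26  0.1 ] 0.008808984826968265
green 1392 x [-9.   6.3  9.6] y [-4.9 -0.5  3.7] z [21.7 49.3 50.8]
orange none
eyefar 326 x [33.2 36.  38.7] y [-9.6 -0.9  8.2] z [22.  23.4 24.5]
eyeside 399 x [20.6 27.8 35.4] y [-12.1  -8.3  10.7] z [22.2 23.4 24.6]
post none
any 1493 x [12.5 28.4 38.1] y [-11.6  -0.5  10.2] z [22.1 23.8 37. ]
ring y ext []
```

carry_out(
  steps=[
    [[0,0,0],[-1.5,0,0.5],5],
    [[0,0,0],[-1.5,0,0.3],5],
    [[0,0,0],[-1,0,0],5],
    [[0,0,0],[-0.5,0,0],5],
    [[0,0,0],[-0.5,0,0],5],
    [[0,0,0],[-0.5,0,0],5],
    [[0,0,0],[0,0,0],5],
    [[0,0,0],[0,0,0],5],
  ],
)

```text
time_s: 27.65
eef_pos: [0.5874, 0.1783, -0.0205]
orientation: [0.993, 0.118, -0.0, -0.0]
ft_force: [-4.1, -0.5, -2.1]
opening: 0.0088
grasp_force: 77.8
```

Force has dropped as the post takes the load. I'll release, rise, and back off.

carry_out(
  steps=[
    [[0,0,0],[0,0,0],12],
    [[0,0,0],[0,0,0],24],
    [[0,0,0],[0,0,0],36],
    [[0,0,0],[0,0,0],36],
    [[0,0,0],[0,0,-8],36],
    [[0,0,0],[0,0,-20],36],
    [[0,0,0],[0,0,-25],36],
    [[0,0,0],[0,0,-25],36],
  ],
)

```text
time_s: 28.65
eef_pos: [0.5875, 0.1783, 0.059]
orientation: [0.993, 0.118, 0.0, -0.0]
ft_force: [-0.4, 0.4, -0.5]
opening: 0.0363
grasp_force: 0.0
```

carry_out(
  steps=[
    [[0,0,0],[0,0,-25],36],
    [[0,0,0],[0,0,-25],36],
    [[0,0,0],[-15,0,-10],36],
    [[0,0,0],[-15,0,0],36],
    [[0,0,0],[-15,0,0],36],
    [[0,0,0],[0,0,0],36],
    [[0,0,0],[0,0,0],36],
    [[0,0,0],[0,0,0],36],
  ],
)

```text
time_s: 29.65
eef_pos: [0.5439, 0.1678, 0.1174]
orientation: [0.993, 0.118, -0.0, -0.0]
ft_force: [0.2, 0.2, 0.1]
opening: 0.0362
grasp_force: 0.0
```

```bash
python3 - <<'E'
from h import *
s=manip.sense();print(s['time_s'],s['eef_pos'],s['ft_force'])
c=cap('wrist');P=pts(c)*1000;hsv=cv2.cvtColor(c['color'],cv2.COLOR_RGB2HSV)
p0=np.array([472.4,151.3]);a=np.radians(13.5);X=np.array([np.cos(a),np.sin(a)]);Y=np.array([-X[1],X[0]])
D=P[...,:2]-p0;x=D@X;y=D@Y;z=P[...,2]
def st(n,m): print(n,m.sum(),*( [np.percentile(q[m],[2,50,98]).round(1) for q in(x,y,z)] if m.sum()>3 else []))
for n,lo,hi in [('green',(45,100,50),(80,255,255)),('orange',(5,150,100),(22,255,255))]:
    st(n,(cv2.inRange(hsv,lo,hi)>0)&(abs(y)<20)&(x>-20)&(x<160)&(z>44)&(z<60))
st('wire bridge',(abs(y)<4)&(x>-6)&(x<14)&(z>32)&(z<50)&(hsv[...,1]<80))
st('ring',(abs(y)<14)&(x>125)&(x<165)&(z>18)&(z<27)&(hsv[...,1]<70));st('post',(abs(y)<8)&(x>135)&(x<160)&(z>30)&(z<45))
E
```

```text
29.65 [0.54392733 0.16777721 0.11743267] [0.1927201  0.21166691 0.06052909]
green 277 [107.1 117.1 126. ] [-4.3 -0.1  4.9] [47.4 49.3 50.8]
orange 218 [21.6 31.9 39.7] [-3.8  0.8  5.3] [45.1 49.5 50.9]
wire bridge 53 [ 1.   8.  13.4] [-1.1  0.8  2.8] [34.3 36.9 38.4]
ring 321 [127.9 141.9 155.5] [-10.8   0.8  11.5] [21.7 23.6 25.1]
post 107 [145.2 150.  154.2] [-3.5  0.7  4.9] [31.3 34.3 37.8]
```

```bash
python3 -c "
from rig import manip;print(manip.sign_off())"
```

```text
the job is handed in; nothing more can be done
None
```

The return spring is fitted and the job is handed in (no verdict was shown): the hook is home in the anchor hole, and the eye sits below the post's head with the spring stretched about 20–21 mm. It took about 30 s, and no wrist force reading between moves passed about 8 N.

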